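Step the tube carousel back one notch

ROBOT

A 6-joint arm with a two-finger parallel gripper is mounted at the origin on the work surface. World frame = base frame: x ahead of the robot, y to its left, z up, the work surface at z = 0. Lengths are in m, angles in degrees, forces in N, time in s.
With the tool pointing down it reaches from about 0.35 to 0.925 m from the base axis. Payload 6.4 kg.
Tool frame: the origin (TCP) lies on the centre line of the jaws, within the pads' length; the fingertips stand 25 mm ahead of it and the grasp point (between the pads) lies 6 mm ahead of it; z points along the fingers, y is the line along which they close (so a half turn about z gives the same grasp; the last joint's range is limited). The gripper opens to 85 mm and grips with 20 to 120 N. Pads are 22 mm wide; open, the fingers measure 114 mm over their backs; the gripper's body (76 mm by 85 mm) begins 54 mm behind the grasp point. The pads swing forward as they close: fully open they stand 13 mm farther back than shut.
Start: joints at [53.852, 14.043, 89.255, -0, 76.702, -9.975], TCP at [0.287, 0.583, 0.256] pointing down, gripper open.
Joint ranges: [-179.41, 179.41], [-58.25, 129.5], [7.25, 145.43], [-54.29, 234.29], [11.92, 165.04], [-157.13, 157.13]. Speed limits (degrees/s): [147.25, 147.25, 180, 180, 180, 180].

INTERFACE

Orientations are given as a 3x3 rotation matrix whose columns are the frame's x, y, z axes.
In Python, from rig import r gives the robot as it stands. The module is installed in compiled form; this text tells all that it offers.
- The arm moves only by the tool carry_out, never from a script. Its argument "increments" is a list of rows, each a list of 7 numbers: the shift along the world's x, y, z in cm, then the turn, a rotation vector about the world's x, y, z in degrees, then the opening, from 0 (shut) to 1 (fully open). A call has 1 to 20 rows; each row shifts and turns the commanded pose from where the row before left it; what a row does not reach is not made up. A row lasts 1/12 s, in which the tool goes at most 41.7 mm and 7.16 degrees, less where a joint would pass 70% of its speed; a pose out of reach is approached as far as the arm can. A call with a gripper value outside its range is refused whole. The fingers move at their own pace and stop on an object; "newtons" is the grip in N (left out, the last holds). Time passes only in rows, so rows that do not move let the fingers close. It gives the time, the measured TCP pose, the force, the opening and the grip force at its end, in the units of the state.
- r.observe(): the state, without advancing time (a new reading comes with each control period).
- r.capture(name): name is "scene" or "top"; returns the picture (400x640x3 uint8, red, green, blue); there is no depth.
- r.camera_info(name): a dict with "mtx" (3x3 intrinsics, pixels), "xyz" and "orientation" of the camera in the world. Camera axes: x right, y down, z forward; pixel columns grow to the right and rows downward; lengths in m; the calibration is good to about 2 mm. A picture is of the moment at which its call begins. camera_info takes no time and is no camera call.
- r.sign_off(): hands the job in; it is judged then, once.
The state is a dict: "time": time; "joint_positions": joint angles; "joint_velocities": joint speeds; "joint_torque": joint torques, N m; "position": TCP position; "tcp_rot": TCP orientation; "ft_force": force on the tool from outside, world axes, zero at the start; "wrist_torque": the same for the moment, N m; "gripper_width": finger opening in m; "grip_force": force on a finger pad.
Only numpy, scipy, OpenCV 4.12 (cv2) and the standard library are available. Lean on these libraries where they do the work, as an engineer would, in place of code of your own. Each camera call takes 0.05 s, during which the arm holds its last target. There are 200 camera calls.

TASK

The tube carousel on the bench has been stepped one place too far: lift its ratchet pawl with a fingertip under or against the orange finger bar and tip it right over so that it stays back by itself, then push the wheel backward (clockwise seen from above) by exactly one notch, which brings the red-capped tube in front of the black reader, and tip the pawl forward again so that it drops fully into the new notch. Work gently with the fingertips only: nothing is pinched, gripped or lifted off the bench, the wheel is never forced against the pawl, and the other things on the bench stay where they are. Finish with the pawl seated and the hand clear.

Things in the scene. Friction and masses are not known exactly. Their poses are not given: they have to be found in the camera images.
- indexer: Fixed stand of the tube carousel: white plate 320 x 170 x 14 mm, black reader (40 x 62 mm, top at 99 mm) at its +x end, centred at x +152 mm. Origin: on the bench, on the wheel's vertical axis; z up. Positions called 'stand' below are in this frame. The ratchet pawl is at its -x end, the pawl's post at stand (-120, 55) mm.
- carousel (a joint): Angle of the wheel (rad) about its vertical axis, growing counter-clockwise seen from above (feed direction); backward is negative. 0 = pawl amid its present notch; starts between -0.05 and 0.05. One notch = 0.524 rad (12 a turn), with about 0.07 rad of play either way. Light friction (0.06 N m, about 1 N at a peg): it stays where it is left.
- wheel: Aluminium disc, radius 112 mm, upper face 46 mm above the bench. It carries six capped tubes, fixed in it (44 mm from the axis, caps 19 mm, tops at 116 mm) and six upright push pegs (84 mm from the axis, 60 degrees apart, 11 mm across, tops at 94 mm). Origin: on the bench on the wheel's axis; turns with the wheel.
- teeth: The 12 steel saw teeth on the wheel's rim, 92 to 112 mm from the axis, tops 60 mm above the bench, upright faces looking clockwise. Origin as the wheel's.
- push_peg (a point): Centre of the top (94 mm above the bench) of one of the six like steel pegs with blue caps; at the start 255 degrees counter-clockwise from the stand's +x. The nearest tube cap is 28 mm away from its sides; any other peg may be pushed as well.
- red_tube (a point): Centre of the top of the red cap, the only red one on the wheel. At the start 30 degrees counter-clockwise past the stand's +x; it belongs on the line from the axis to the reader (stand +x).
- pawl (a joint): Angle of the pawl (rad) about its level pivot along the stand's x: 0 = fully down in a notch, 0.22 = resting on a tooth's top, 2.0 = tipped right back on its stop. It tips up and over towards stand +y. It balances near 1.4: let go above 1.65 it falls slowly onto the back stop, below 1.25 slowly down onto the wheel (about 1 to 2 s). Down, it blocks backward turning.
- pawl_arm: Dark steel pawl with nose and orange finger bar, about 0.14 kg. Origin: on the pivot; frame parallel to the stand's when the pawl is down. The nose is 55 mm to -y of the pivot and reaches over the wheel's rim; arm and post take up stand x = -130 to -94 mm.
- finger_bar (a point): Middle of the orange finger bar, a freely turning sleeve 10 mm across along the stand's x from -126 to -199 mm, ball end 14 mm. Pawl down: this point is at stand (-165, 7) mm, 96 mm high, free below; it goes round the pivot at 58 mm radius, up to 122 mm high, to stand (-165, 104) mm, 94 mm high. Pushing it 1 to 4 N to stand +y tips the pawl back, to -y forward; follow its arc.
- pawl_pivot (a point): The pawl's pivot, 64 mm above the bench, at stand (-120, 55) mm.
- tape_blue: Bystander, to be left alone: roll of blue tape lying flat, 84 mm across, 24 mm high. Origin: centre of its underside.
- tape_orange: Bystander, to be left alone: roll of orange tape lying flat, 72 mm across, 20 mm high. Origin: centre of its underside.
- sample_jar: Bystander, to be left alone: small white sample jar with red cap, 48 mm across, 55 mm high. Origin: centre of its underside.
- beaker: Bystander, to be left alone: clear plastic beaker, 72 mm across, 85 mm high. Origin: centre of its underside.
- slide_box: Bystander, to be left alone: green box of slides, 85 x 34 x 30 mm. Origin: centre of its underside.
- reagent: Bystander, to be left alone: white bottle with blue cap, 52 mm across, 120 mm high. Origin: centre of its underside.
- tube_rack: Bystander, to be left alone: white rack with four capped tubes, 34 x 100 x 88 mm. Origin: centre of its underside.

How it is judged (in metres and radians):
On the way, in this order (a step that is already met when the one before it is completed fails the run):
1. the pawl is lifted out of its notch and tipped back so that it stays back, before the wheel is turned (value of joint pawl above 1.6 rad and value of joint carousel between -0.2 and 0.2 rad and contact force between the fingers and pawl_arm below 1 N), for 0.2 s.
2. with the pawl back, the wheel is pushed backward one notch (value of joint pawl above 1.3 rad and value of joint carousel between -0.64 and -0.41 rad), for 0.2 s.
3. the pawl is tipped forward and down into the new notch (value of joint pawl below 0.08 rad and value of joint carousel between -0.64 and -0.41 rad), for 0.2 s.
At the end, for the whole second after the job is handed in: The pawl is fully down (joint below 0.08 rad) and the wheel is one notch back (joint between -0.64 and -0.41 rad) and at rest (all of step 3 and velocity of joint carousel between -0.1 and 0.1 rad/s); the robot touches nothing.
It fails at once if the pawl is pinched or forced (more than 20 N from the fingers) (contact force between the fingers and pawl_arm above 20 N).
It fails at once if the wheel, its pegs or tubes are pinched or forced (more than 20 N from the fingers) (contact force between the fingers and wheel above 20 N).
It fails at once if the wheel is pushed two notches back (value of joint carousel below -0.95 rad).
It fails at once if a bystander is lifted, carried or pushed more than 20 mm (distance of any of tape_blue, tape_orange, sample_jar, beaker, slide_box, reagent, tube_rack from where it was at the start of the episode above 0.02 m).
It also fails if it takes over 64 s, if anything falls off the work surface, if the arm or the gripper's body presses on something with over 40 N, if the wrist force passes 120 N, or if a joint passes its speed limit or range.

## Working session

There is one attempt and no reset: what is moved stays moved. The work goes in short steps, Python scripts to look and compute and a tool call to move; the robot and the scene stay as the last step left them, time stands still between calls to the robot, and variables do not carry over. Pictures are saved under pics/ and viewed, at most 10 in all, crops included, and the job is handed in when it is done.

Besides the shell and the picture viewer there is one more tool, called after "Request:" in YAML: its name, and indented under it one key for each argument. carry_out: Moves the arm, as the interface text tells. Its arguments: {"type":"object","properties":{"increments":{"type":"array"},"newtons":{"type":"number"}},"required":["increments"]}

```bash
mkdir -p pics; python3 - <<'E'
from rig import r
import cv2
for n in("scene","top"):
    cv2.imwrite(f"pics/{n}0.png",cv2.cvtColor(r.capture(n),cv2.COLOR_RGB2BGR))
    print(n,r.camera_info(n))
s=r.observe();print(s["time"],s["position"],s["tcp_rot"],s["gripper_width"])
E
```

```text
scene {'mtx': array([[512.30258667,   0.        , 326.00566029],
       [  0.        , 512.30258667, 202.73340288],
       [  0.        ,   0.        ,   1.        ]]), 'xyz': array([ 1.11574465, -0.22866408,  1.00252327]), 'orientation': array([[ 0.45502315,  0.75775918, -0.46771247],
       [ 0.89040607, -0.39392293,  0.22803894],
       [-0.01144406, -0.52021702, -0.85395743]])}
top {'mtx': array([[404.86478248,   0.        , 320.09126888],
       [  0.        , 404.86478248, 201.38453405],
       [  0.        ,   0.        ,   1.        ]]), 'xyz': array([0.50300044, 0.03028411, 0.95223529]), 'orientation': array([[ 0.00391873, -0.99229716,  0.12381836],
       [-0.99994702, -0.00506697, -0.00896005],
       [ 0.00951842, -0.12377668, -0.99226445]])}
0.1 [0.28641427 0.58297707 0.25527946] [[-8.97459829e-01  4.41094976e-01 -1.03817904e-03]
 [ 4.41096093e-01  8.97458751e-01 -1.42366813e-03]
 [ 3.03750006e-04 -1.73562168e-03 -9.99998448e-01]] 0.08519624711545254
```

View pics/scene0.png

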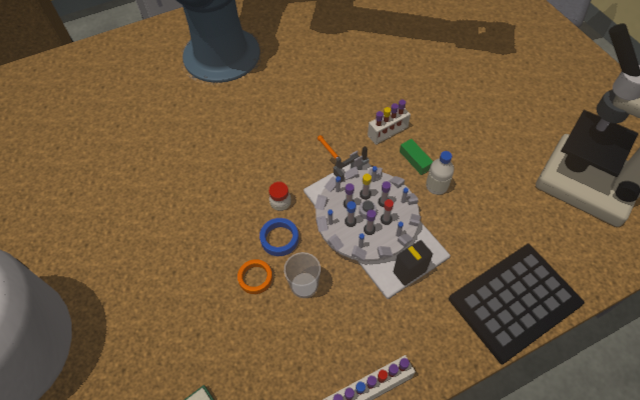

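View pics/top0.png

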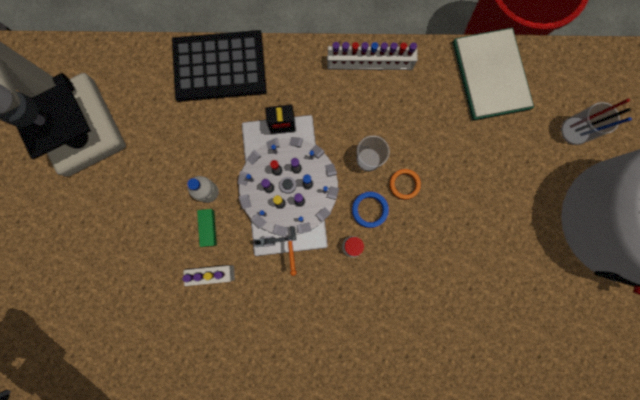

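The top view shows the wheel near (288,185), the reader at (281,118), the orange bar from (291,240) to (293,275), and the red cap at (274,164). Stand +x is therefore roughly world +x. Next I measure these points.

```bash
cat > h.py <<'E'
from rig import r
import cv2, numpy as np
def ray(n,uv):
    c=r.camera_info(n);d=c["orientation"]@np.linalg.solve(c["mtx"],[*uv,1.]);return c["xyz"],d
def onz(n,uv,z):
    o,d=ray(n,uv);return (o+d*(z-o[2])/d[2])
def tri(a,b):
    (o,d),(p,e)=ray("top",a),ray("scene",b)
    A=np.stack([d,-e],1);t=np.linalg.lstsq(A,p-o,rcond=None)[0]
    x,y=o+d*t[0],p+e*t[1];return (x+y)/2,np.linalg.norm(x-y)
def blobs(img,h0,h1,s,v,box,amin=4):
    hsv=cv2.cvtColor(img,cv2.COLOR_RGB2HSV);m=cv2.inRange(hsv,(h0,s,v),(h1,255,255))
    k=np.zeros_like(m);x0,y0,x1,y1=box;k[y0:y1,x0:x1]=m[y0:y1,x0:x1]
    n,l,st,c=cv2.connectedComponentsWithStats(k)
    return [(c[i].round(1),st[i]) for i in range(1,n) if st[i][4]>=amin],k
E
python3 - <<'E'
from h import *
im={n:cv2.cvtColor(cv2.imread(f"pics/{n}0.png"),cv2.COLOR_BGR2RGB) for n in("top","scene")}
B={"top":(235,130,345,290),"scene":(305,125,430,265)}
for n in im:
    for nm,a in (("red",(0,5,150,90)),("or",(6,16,170,110)),("blue",(100,118,130,80)),("yel",(22,32,150,90))):
        bl,k=blobs(im[n],*a,B[n])
        for c,s in bl: print(n,nm,c,s, onz(n,c,{"red":.116,"or":.096,"blue":.094,"yel":.116}[nm]).round(4))
        if nm=="or":
            ys,xs=np.nonzero(k);print(n,"bar ends",xs[ys.argmin()],ys.min(),xs[ys.argmax()],ys.max())
# plate
im_=im["top"];hsv=cv2.cvtColor(im_,cv2.COLOR_RGB2HSV);m=cv2.inRange(hsv,(0,0,110),(179,60,255));k=np.zeros_like(m);k[110:260,236:342]=m[110:260,236:342]
c=max(cv2.findContours(k,0,2)[0],key=cv2.contourArea);print(cv2.minAreaRect(c))
cv2.imwrite("pics/z.png",cv2.cvtColor(np.hstack([cv2.resize(im_[100:290,220:350],None,fx=3,fy=3,interpolation=2),cv2.resize(im["scene"][115:305,295:425],None,fx=3,fy=3,interpolation=2)]),cv2.COLOR_RGB2BGR))
E
```

```text
top red [274.  164.2] [271 161   8   7  43] [0.6857 0.12   0.116 ]
top or [291.7 261.1] [289 242   8  34 151] [0.4837 0.0814 0.096 ]
top bar ends 289 242 291 275
top blue [273.3 146.5] [272 145   4   4  14] [0.7296 0.1246 0.094 ]
top blue [311.5 152.9] [310 151   4   5  15] [0.7159 0.0416 0.094 ]
top blue [248.3 176.5] [247 175   4   4  14] [0.6632 0.177  0.094 ]
top blue [306.5 178.7] [303 175   8   8  51] [0.6591 0.052  0.094 ]
top blue [324.9 188.4] [324 187   3   4  11] [0.6382 0.0123 0.094 ]
top blue [261.6 212.6] [260 211   4   4  13] [0.5854 0.1468 0.094 ]
top blue [300.4 218.5] [299 217   4   4  11] [0.5732 0.0642 0.094 ]
top yel [277.4 199.9] [273 196  10   9  57] [0.61   0.1116 0.116 ]
scene red [388.2 203.8] [385 199   8  11  70] [0.6904 0.1184 0.116 ]
scene or [326.8 145.9] [317 135  21  24 137] [0.4884 0.0823 0.096 ]
scene bar ends 319 135 334 158
scene blue [374.3 168.5] [373 167   4   4  14] [0.5891 0.146  0.094 ]
scene blue [337.8 178.4] [336 176   5   6  16] [0.5755 0.064  0.094 ]
scene blue [405.4 189.8] [404 188   4   5  14] [0.6668 0.1767 0.094 ]
scene blue [351.  205.4] [347 201   9   9  56] [0.6478 0.0569 0.094 ]
scene blue [329.8 211.9] [328 210   4   5  15] [0.6414 0.0108 0.094 ]
scene blue [400.4 224.1] [399 222   4   5  17] [0.7325 0.1244 0.094 ]
scene blue [361.4 235.9] [360 234   4   5  17] [0.7198 0.0414 0.094 ]
scene yel [366.4 178.8] [363 174   8  11  74] [0.617  0.1093 0.116 ]
scene yel [414.4 252.7] [408 246  14  14  89] [0.8075 0.107  0.116 ]
((287.8630065917969, 184.19863891601562), (133.83950805664062, 98.82243347167969), 83.9909896850586)
```

View pics/z.png

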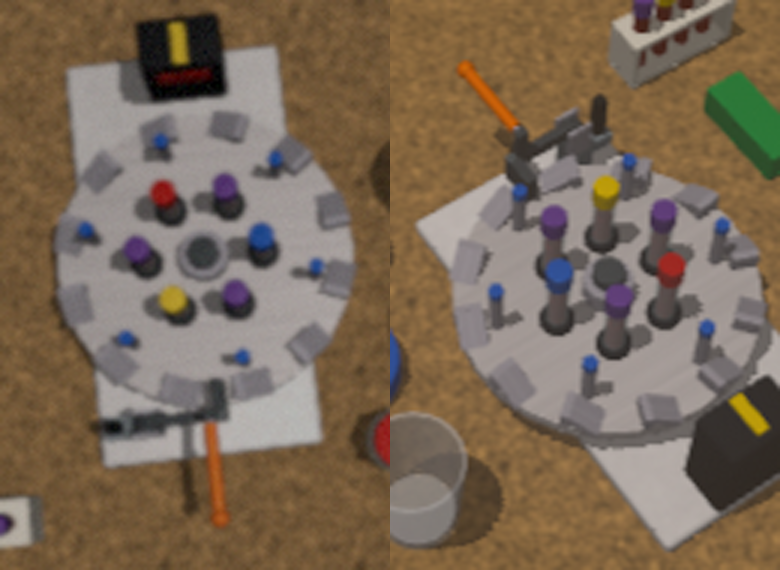

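The zoomed crop shows the pawl across the rim, with its post to stand +y and the bar pointing back toward the robot. The pegs put the wheel axis at about (0.6525, 0.094), and yaw comes out near +6°. I'll refine this and check the clearance to the rack.

```bash
cat >> h.py <<'E'
def S2W(x,y,C,yaw): # stand mm -> world m
    c,s=np.cos(yaw),np.sin(yaw);return C+np.array([c*x-s*y,s*x+c*y])/1000
def pegs(im):
    B={"top":(235,130,345,240),"scene":(318,160,412,242)};P={}
    for n in im:
        P[n]=[(c,onz(n,c,.094)) for c,s in blobs(im[n],100,118,130,80,B[n])[0] if s[4]<25]
    out=[]
    for c,p in P["top"]:
        q=min(P["scene"],key=lambda q:np.linalg.norm(q[1]-p)); out.append(tri(c,q[0])[0])
    return np.array(out)
E
python3 - <<'E'
from h import *
im={n:cv2.cvtColor(cv2.imread(f"pics/{n}0.png"),cv2.COLOR_BGR2RGB) for n in("top","scene")}
p=pegs(im);print(p.round(4));C=p[:,:2].mean(0);d=p[:,:2]-C;print("C",C,"rad",np.linalg.norm(d,axis=1).round(4))
a=np.degrees(np.arctan2(d[:,1],d[:,0]));ph=np.degrees(np.angle(np.mean(np.exp(6j*np.radians(a)))))/6;print("phase mod60",ph,"-> yaw+carousel",ph-15)
print("bar mid",tri((291.7,261.1),(326.8,145.9)))
L={}
for n,(x0,y0,x1,y1) in {"top":(285,240,300,280),"scene":(312,130,340,162)}.items():
    k=blobs(im[n],6,16,170,110,(x0,y0,x1,y1))[1];ys,xs=np.nonzero(k)
    f=[(xs[ys<=ys.min()+2].mean(),ys.min()),(xs[ys>=ys.max()-2].mean(),ys.max())]
    L[n]=f if n=="top" else f[::-1]
e=[tri(a,b) for a,b in zip(L["top"],L["scene"])];print("ends",e)
v=e[0][0]-e[1][0];print("bar yaw",np.degrees(np.arctan2(v[1],v[0])),np.linalg.norm(v))
# plate corners (crop pixels/3+offset), z=.014
for a in [(68,70),(277,47),(105,465),(320,440)]: print("plate",onz("top",(220+a[0]/3,100+a[1]/3),.014).round(4))
# rack
bl,k=blobs(im["top"],0,179,0,120,(170,255,245,295),30)
hsv=cv2.cvtColor(im["top"],cv2.COLOR_RGB2HSV)
for z,uv in((.07,(231,268)),(.07,(231,285)),(.07,(183,272)),(.083,(219,275))):print("rack",onz("top",uv,z).round(4))
E
```

```text
[[0.7308 0.1254 0.0902]
 [0.7174 0.0422 0.0891]
 [0.6643 0.1784 0.0892]
 [0.6389 0.0122 0.0893]
 [0.5861 0.1478 0.0889]
 [0.5736 0.0647 0.091 ]]
C [0.65186248 0.09510584] rad [0.0846 0.0842 0.0842 0.084  0.0843 0.0839]
phase mod60 21.215550779961546 -> yaw+carousel 6.215550779961546
bar mid (array([0.48405914, 0.08296817, 0.09044479]), np.float64(0.0025917184151225026))
ends [(array([0.52303751, 0.08567859, 0.0906976 ]), np.float64(0.002666548130123338)), (array([0.45580314, 0.07972278, 0.09975026]), np.float64(0.0028222597378001757))]
bar yaw 5.062209931748062 0.06810200529832235
plate [0.807  0.2075 0.014 ]
plate [0.8272 0.0412 0.014 ]
plate [0.4954 0.1707 0.014 ]
plate [0.515  0.0063 0.014 ]
rack [0.468  0.2131 0.07  ]
rack [0.4321 0.212  0.07  ]
rack [0.4591 0.3154 0.07  ]
rack [0.4538 0.2352 0.083 ]
```

Request:
carry_out:
  increments:
    - [0.99,-2.68,-0.375,0,0,-2.86,0]
    - [0.99,-2.68,-0.375,0,0,-2.86,0]
    - [0.99,-2.68,-0.375,0,0,-2.86,0]
    - [0.99,-2.68,-0.375,0,0,-2.86,0]
    - [0.99,-2.68,-0.375,0,0,-2.86,0]
    - [0.99,-2.68,-0.375,0,0,-2.86,0]
    - [0.99,-2.68,-0.375,0,0,-2.86,0]
    - [0.99,-2.68,-0.375,0,0,-2.86,0]
    - [0.99,-2.68,-0.375,0,0,-2.86,0]
    - [0.99,-2.68,-0.375,0,0,-2.86,0]
    - [0.99,-2.68,-0.375,0,0,-2.86,0]
    - [0.99,-2.68,-0.375,0,0,-2.86,0]
    - [0.99,-2.68,-0.375,0,0,-2.86,0]
    - [0.99,-2.68,-0.375,0,0,-2.86,0]
    - [0.99,-2.68,-0.375,0,0,-2.86,0]
    - [0.99,-2.68,-0.375,0,0,-2.86,0]
    - [0.99,-2.68,-0.375,0,0,-2.86,0]
    - [0.99,-2.68,-0.375,0,0,-2.86,0]
    - [0.99,-2.68,-0.375,0,0,-2.86,0]
    - [0.99,-2.68,-0.375,0,0,-2.86,0]
  newtons: 20

```text
time: 1.77
position: [0.4847, 0.046, 0.1808]
tcp_rot: [[-0.113, 0.994, -0.0], [0.994, 0.113, 0.0], [0.0, -0.0, -1.0]]
ft_force: [0.5, 0.9, -1.2]
gripper_width: -0.0002
grip_force: 0.0
```

Request:
carry_out:
  increments:
    - [0,0,-2,0,0,0,0]
    - [0,0,-2,0,0,0,0]
    - [0,0,-2,0,0,0,0]
    - [0,0,-2,0,0,0,0]
    - [0,0,0,0,0,0,0]
    - [0,0,0,0,0,0,0]

```text
time: 2.27
position: [0.4837, 0.0475, 0.1003]
tcp_rot: [[-0.115, 0.993, -0.003], [0.993, 0.115, 0.0], [0.001, -0.003, -1.0]]
ft_force: [0.2, -0.1, -0.2]
gripper_width: 0.0001
grip_force: 0.0
```

```bash
python3 - <<'E'
from h import *
a=r.capture("top")[120:290,220:350];b=r.capture("scene")[100:270,280:410]
cv2.imwrite("pics/d1.png",cv2.cvtColor(np.hstack([cv2.resize(x,None,fx=3,fy=3,interpolation=2) for x in(a,b)]),cv2.COLOR_RGB2BGR))
s=r.observe();print(s["position"],s["ft_force"])
E
```

```text
[0.48546209 0.04731933 0.1024343 ] [0.04939551 0.38244717 0.79071813]
```

View pics/d1.png

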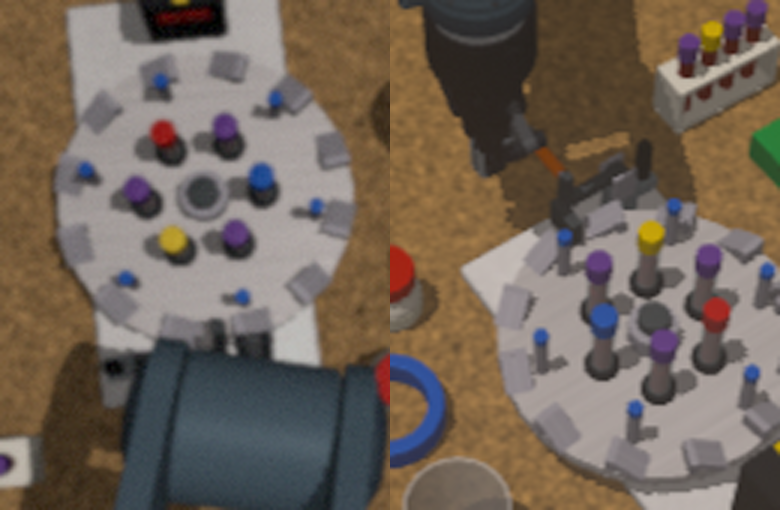

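The finger stands at the bar's -y side, about 20 mm off, and clear of the arm. I'll push along the arc.

Request:
carry_out:
  increments:
    - [-0.06,0.5,0,0,0,0,0]
    - [-0.06,0.5,0,0,0,0,0]
    - [-0.06,0.5,0,0,0,0,0]
    - [-0.06,0.5,0,0,0,0,0]
    - [-0.06,0.5,0.6,0,0,0,0]
    - [-0.06,0.5,0.5,0,0,0,0]
    - [-0.06,0.5,0.35,0,0,0,0]
    - [-0.06,0.5,0.3,0,0,0,0]
    - [-0.06,0.5,0.25,0,0,0,0]

```text
time: 3.12
position: [0.4792, 0.093, 0.1218]
tcp_rot: [[-0.115, 0.993, 0.0], [0.993, 0.115, 0.0], [0.0, 0.0, -1.0]]
ft_force: [0.4, -1.2, 0.2]
gripper_width: -0.0005
grip_force: 0.8
```

```bash
python3 - <<'E'
from h import *
a=r.capture("scene")[100:270,280:410]
cv2.imwrite("pics/d2.png",cv2.cvtColor(cv2.resize(a,None,fx=3,fy=3,interpolation=2),cv2.COLOR_RGB2BGR))
s=r.observe();print(s["position"],s["ft_force"])
E
```

```text
[0.47934259 0.09365003 0.12209961] [ 0.78798005 -0.5129902   0.60469563]
```

View pics/d2.png

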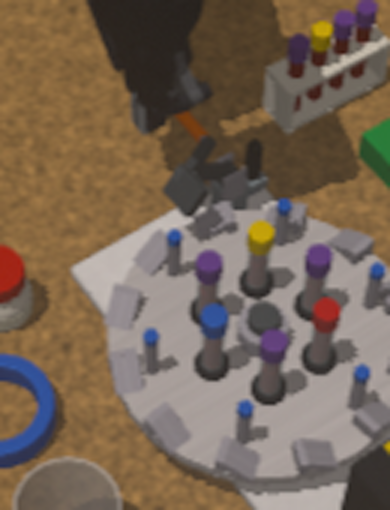

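The nose has lifted clear of the rim with the bar riding on the finger, at a force of about 1 N. Continuing over the top.

Request:
carry_out:
  increments:
    - [-0.06,0.5,0.2,0,0,0,0]
    - [-0.06,0.5,0.15,0,0,0,0]
    - [-0.06,0.5,0.1,0,0,0,0]
    - [-0.06,0.5,0,0,0,0,0]
    - [-0.06,0.5,0,0,0,0,0]
    - [-0.06,0.5,0,0,0,0,0]
    - [-0.06,0.5,-0.1,0,0,0,0]
    - [-0.06,0.5,-0.1,0,0,0,0]
    - [-0.06,0.5,-0.2,0,0,0,0]
    - [-0.06,0.5,-0.2,0,0,0,0]
    - [-0.06,0.5,-0.3,0,0,0,0]
    - [-0.06,0.5,-0.3,0,0,0,0]
    - [-0.06,0.4,-0.2,0,0,0,0]
    - [0,0,0,0,0,0,0]
    - [0,0,0,0,0,0,0]
    - [0,0,0,0,0,0,0]
    - [0,0,0,0,0,0,0]
    - [0,0,0,0,0,0,0]
    - [0,0,0,0,0,0,0]

```text
time: 4.75
position: [0.4716, 0.1562, 0.1119]
tcp_rot: [[-0.115, 0.993, 0.0], [0.993, 0.115, 0.0], [0.0, 0.0, -1.0]]
ft_force: [0.8, 0.1, 0.1]
gripper_width: 0.0
grip_force: 0.0
```

```bash
python3 - <<'E'
from h import *
a=r.capture("scene")[100:270,280:410]
cv2.imwrite("pics/d3.png",cv2.cvtColor(cv2.resize(a,None,fx=3,fy=3,interpolation=2),cv2.COLOR_RGB2BGR))
s=r.observe();print(s["position"],s["ft_force"])
E
```

```text
[0.47159871 0.15624626 0.11191577] [-0.75753208 -0.15181673  0.38596896]
```

View pics/d3.png

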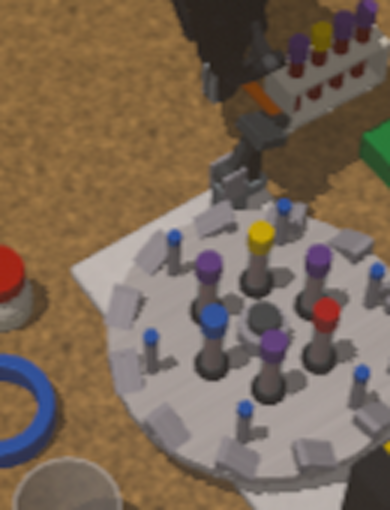

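The pawl is tipped right back, with the bar off the finger and no force. I'll retreat and move to the -y side of the peg at 195°.

Request:
carry_out:
  increments:
    - [0.12,-1,0,0,0,0,0]
    - [0.12,-1,0,0,0,0,0]
    - [0,-0.5,1.6,0,0,0,0]
    - [0,-0.5,1.6,0,0,0,0]
    - [0,-0.5,1.6,0,0,0,0]
    - [1.65,-1.43,0,0,0,0,0]
    - [1.65,-1.43,0,0,0,0,0]
    - [1.65,-1.43,0,0,0,0,0]
    - [1.65,-1.43,0,0,0,0,0]
    - [1.65,-1.43,0,0,0,0,0]
    - [1.65,-1.43,0,0,0,0,0]
    - [0,0,-1.3,0,0,0,0]
    - [0,0,-1.3,0,0,0,0]
    - [0,0,-1.3,0,0,0,0]
    - [0,0,-1.3,0,0,0,0]
    - [0,0,-1.3,0,0,0,0]
    - [0,0,0,0,0,0,0]

```text
time: 6.22
position: [0.5699, 0.0363, 0.0907]
tcp_rot: [[-0.116, 0.993, -0.007], [0.993, 0.116, 0.001], [0.002, -0.007, -1.0]]
ft_force: [-0.3, -0.6, 0.0]
gripper_width: -0.0001
grip_force: 0.0
```

```bash
python3 - <<'E'
from h import *
im={n:r.capture(n) for n in("top","scene")}
a=im["top"][120:290,220:350];b=im["scene"][100:270,280:410]
cv2.imwrite("pics/d4.png",cv2.cvtColor(np.hstack([cv2.resize(x,None,fx=3,fy=3,interpolation=2) for x in(a,b)]),cv2.COLOR_RGB2BGR))
s=r.observe();print(s["position"],s["ft_force"])
E
```

```text
[0.57211578 0.03602919 0.09382588] [0.93986269 1.1564395  0.04864343]
```

View pics/d4.png

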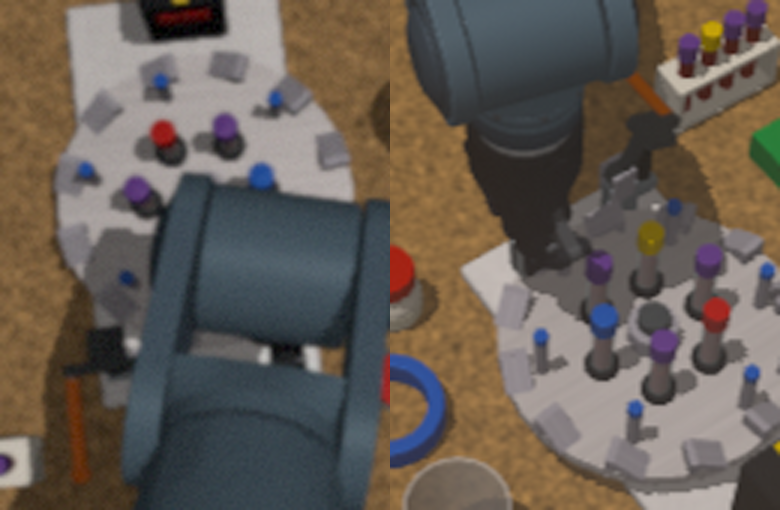

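The pawl rests on its back stop, with the bar at about (75,430) in the top crop. The finger is beside the peg, so I'll push toward stand +y.

Request:
carry_out:
  increments:
    - [-0.05,0.4,0,0,0,0,0]
    - [-0.05,0.4,0,0,0,0,0]
    - [-0.05,0.4,0,0,0,0,0]
    - [-0.05,0.4,0,0,0,0,0]
    - [-0.05,0.4,0,0,0,0,0]
    - [-0.05,0.4,0,0,0,0,0]
    - [-0.05,0.4,0,0,0,0,0]
    - [-0.05,0.4,0,0,0,0,0]
    - [-0.05,0.4,0,0,0,0,0]
    - [-0.05,0.4,0,0,0,0,0]
    - [0,0,0,0,0,0,0]
    - [0,0,0,0,0,0,0]

```text
time: 7.32
position: [0.568, 0.0759, 0.0948]
tcp_rot: [[-0.116, 0.993, 0.0], [0.993, 0.116, 0.0], [0.0, 0.0, -1.0]]
ft_force: [-0.2, 0.1, 0.1]
gripper_width: 0.0001
grip_force: 0.0
```

```bash
cat >> h.py <<'E'
def wheel():
    C=np.array([.652,.0947])
    for n,B in {"top":(235,130,345,240),"scene":(318,160,412,242)}.items():
        im=r.capture(n);Cn=np.array([.6509,.0944] if n=="top" else [.6542,.0939])
        ph=[]
        for c,s in blobs(im,100,118,130,80,B)[0]:
            d=onz(n,c,.094)[:2]-Cn
            if abs(np.linalg.norm(d)-.084)<.006: ph.append(np.degrees(np.arctan2(d[1],d[0])))
        ph=np.array(ph);print(n,ph.round(1),"carousel deg mod60:",((ph-15-6.5)%60).round(1))
    s=r.observe();print(s["time"],s["position"].round(4),s["ft_force"].round(1))
E
python3 -c "
from h import *
wheel()"
```

```text
top [ -0.2  60.  -60. ] carousel deg mod60: [38.3 38.5 38.5]
scene [ 119.6 -119.7   59.7  -60.4   -0.3] carousel deg mod60: [38.1 38.8 38.2 38.1 38.2]
7.4167 [0.568  0.0756 0.0948] [ 0.2  0.  -0.1]
```

The wheel is at about -21.7°, so it needs about 12 mm more.

Request:
carry_out:
  increments:
    - [-0.04,0.3,0,0,0,0,0]
    - [-0.04,0.3,0,0,0,0,0]
    - [-0.04,0.3,0,0,0,0,0]
    - [-0.03,0.25,0,0,0,0,0]
    - [0,0,0,0,0,0,0]
    - [0,0,0,0,0,0,0]

```text
time: 7.92
position: [0.5662, 0.0874, 0.0947]
tcp_rot: [[-0.116, 0.993, -0.0], [0.993, 0.116, 0.0], [0.0, -0.0, -1.0]]
ft_force: [-0.4, 0.5, -0.3]
gripper_width: -0.0001
grip_force: 0.0
```

```bash
python3 -c "
from h import *
wheel()"
```

```text
top [ -7.1  52.6 -67.4] carousel deg mod60: [31.4 31.1 31.1]
scene [ 113.  -127.2   53.2  -67.4   -7.3] carousel deg mod60: [31.5 31.3 31.7 31.1 31.2]
8.0167 [0.5662 0.0872 0.0947] [-0.4 -0.5  0.8]
```

Request:
carry_out:
  increments:
    - [-0.02,0.15,0,0,0,0,0]
    - [0,0,0,0,0,0,0]
    - [0.06,-0.5,0,0,0,0,0]
    - [0.06,-0.5,0,0,0,0,0]
    - [0.06,-0.5,0,0,0,0,0]
    - [0,0,1.9,0,0,0,0]
    - [0,0,1.9,0,0,0,0]
    - [0,0,1.9,0,0,0,0]
    - [0,0,1.9,0,0,0,0]
    - [-1.68,2.08,0,0,0,0,0]
    - [-1.68,2.08,0,0,0,0,0]
    - [-1.68,2.08,0,0,0,0,0]
    - [-1.68,2.08,0,0,0,0,0]
    - [-1.68,2.08,0,0,0,0,0]
    - [-1.68,2.08,0,0,0,0,0]
    - [0,0,0,0,0,0,0]
    - [0,0,0,0,0,0,0]

```text
time: 9.43
position: [0.4668, 0.1986, 0.1708]
tcp_rot: [[-0.117, 0.993, 0.0], [0.993, 0.117, -0.0], [-0.0, 0.0, -1.0]]
ft_force: [0.2, -0.6, 1.0]
gripper_width: 0.0003
grip_force: 0.0
```

```bash
python3 - <<'E'
from h import *
wheel()
for p in((243.3,246),(246.7,280)):
    w=onz("top",p,.094)[:2]-[.6515,.0947];c,s=np.cos(.1145),np.sin(.1145);print("bar stand",c*w[0]+s*w[1],-s*w[0]+c*w[1])
im={n:r.capture(n) for n in("top","scene")}
a=im["top"][120:290,200:330];b=im["scene"][90:260,300:430]
cv2.imwrite("pics/d5.png",cv2.cvtColor(np.hstack([cv2.resize(x,None,fx=3,fy=3,interpolation=2) for x in(a,b)]),cv2.COLOR_RGB2BGR))
E
```

```text
top [  -7.8   52.   -68.3  111.9 -128.4  171.9] carousel deg mod60: [30.7 30.5 30.2 30.4 30.1 30.4]
scene [ 171.9  112.1 -127.8   52.1  -67.9   -8.2] carousel deg mod60: [30.4 30.6 30.7 30.6 30.6 30.3]
9.5333 [0.4678 0.1978 0.171 ] [1.  0.8 0. ]
bar stand -0.125745194978398 0.10405399943658639
bar stand -0.19665470888539144 0.10315696748909448
```

View pics/d5.png

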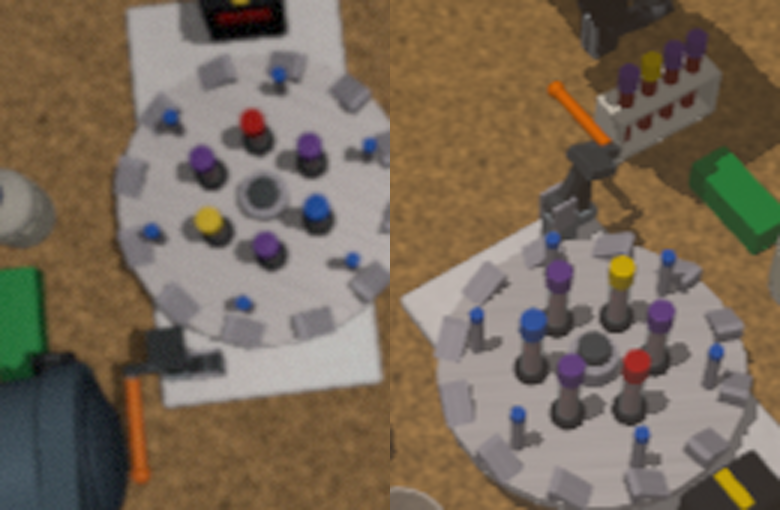

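The wheel is at about -29.6°, the red cap is in line with the reader, and the bar is at stand y 104 as expected. I'll descend behind the bar and tip it forward.

Request:
carry_out:
  increments:
    - [-0.02,0.15,-1.5,0,0,0,0]
    - [0,0,-1.5,0,0,0,0]
    - [0,0,-1.5,0,0,0,0]
    - [0,0,-1.3,0,0,0,0]
    - [0,0,0,0,0,0,0]
    - [0.05,-0.4,0,0,0,0,0]
    - [0.05,-0.4,0.3,0,0,0,0]
    - [0.05,-0.4,0.4,0,0,0,0]
    - [0.05,-0.4,0.4,0,0,0,0]
    - [0.05,-0.4,0.3,0,0,0,0]
    - [0.05,-0.4,0.2,0,0,0,0]

```text
time: 10.55
position: [0.4707, 0.1754, 0.1301]
tcp_rot: [[-0.115, 0.993, 0.002], [0.993, 0.115, 0.0], [-0.0, 0.002, -1.0]]
ft_force: [-1.1, 1.1, -0.1]
gripper_width: -0.0002
grip_force: 0.5
```

```bash
python3 - <<'E'
from h import *
wheel()
im={n:r.capture(n) for n in("top","scene")}
a=im["top"][120:290,200:330];b=im["scene"][90:260,300:430]
cv2.imwrite("pics/d6.png",cv2.cvtColor(np.hstack([cv2.resize(x,None,fx=3,fy=3,interpolation=2) for x in(a,b)]),cv2.COLOR_RGB2BGR))
E
```

```text
top [  -7.8   52.   -68.3  112.1 -128.4  171.9] carousel deg mod60: [30.7 30.5 30.2 30.6 30.1 30.4]
scene [ 171.9  112.1 -127.8   52.1  -68.1   -8.2] carousel deg mod60: [30.4 30.6 30.7 30.6 30.4 30.3]
10.65 [0.4709 0.1752 0.1298] [-0.1  0.3  0.2]
```

View pics/d6.png

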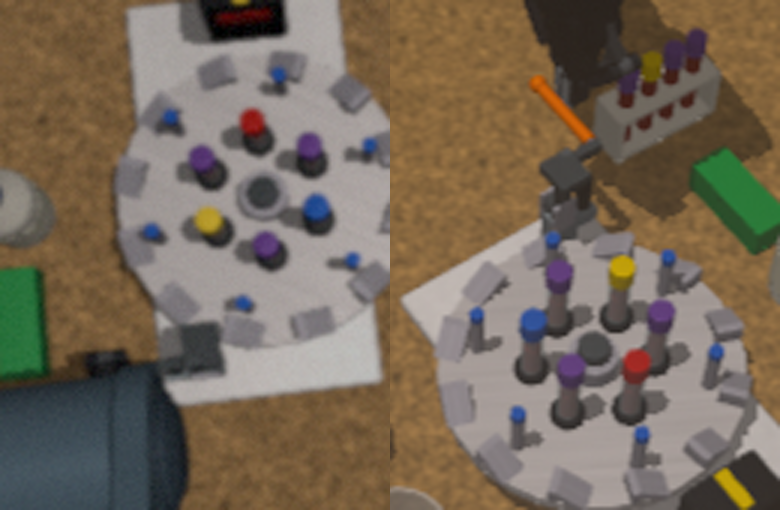

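The bar is riding on the finger and the pawl is coming up. Continuing past the balance point.

Request:
carry_out:
  increments:
    - [0.05,-0.4,0.1,0,0,0,0]
    - [0.05,-0.4,0.1,0,0,0,0]
    - [0.05,-0.4,0.1,0,0,0,0]
    - [0.05,-0.4,0.1,0,0,0,0]
    - [0.05,-0.4,0,0,0,0,0]
    - [0.05,-0.4,0,0,0,0,0]
    - [0.05,-0.4,0,0,0,0,0]
    - [0,0,0,0,0,0,0]
    - [0,0,0,0,0,0,0]
    - [0,0,0,0,0,0,0]
    - [0,0,0,0,0,0,0]
    - [0,0,0,0,0,0,0]
    - [0,0,0,0,0,0,0]
    - [0,0,0,0,0,0,0]
    - [0,0,0,0,0,0,0]
    - [0,0,0,0,0,0,0]
    - [0,0,0,0,0,0,0]
    - [0,0,0,0,0,0,0]
    - [0,0,0,0,0,0,0]
    - [0,0,0,0,0,0,0]

```text
time: 12.42
position: [0.4735, 0.1479, 0.1328]
tcp_rot: [[-0.115, 0.993, -0.0], [0.993, 0.115, -0.0], [-0.0, -0.0, -1.0]]
ft_force: [0.7, -1.0, -0.2]
gripper_width: -0.0
grip_force: 0.0
```

Request:
carry_out:
  increments:
    - [-0.06,0.5,0,0,0,0,0]
    - [-0.12,1,0.5,0,0,0,0]
    - [-0.12,1,1.5,0,0,0,0]
    - [-0.12,1,1.5,0,0,0,0]
    - [-0.5,3,1.5,0,0,0,0]
    - [-0.5,3,1.5,0,0,0,0]
    - [-0.5,3,1.5,0,0,0,0]
    - [-0.5,3,0,0,0,0,0]
    - [-0.5,3,0,0,0,0,0]
    - [0,0,0,0,0,0,0]
    - [0,0,0,0,0,0,0]
    - [0,0,0,0,0,0,0]
    - [0,0,0,0,0,0,0]
    - [0,0,0,0,0,0,0]

```text
time: 13.58
position: [0.4444, 0.3322, 0.2127]
tcp_rot: [[-0.114, 0.993, -0.0], [0.993, 0.114, -0.0], [-0.0, -0.0, -1.0]]
ft_force: [0.4, 0.5, 0.5]
gripper_width: -0.0005
grip_force: 0.0
```

```bash
python3 - <<'E'
from h import *
wheel()
im={n:r.capture(n) for n in("top","scene")}
for n,B in{"top":(235,235,320,290),"scene":(300,125,345,165)}.items():
    for c,s in blobs(im[n],6,16,170,110,B,20)[0]: print("bar",n,c,s)
a=im["top"][120:290,200:330];b=im["scene"][90:260,300:430]
cv2.imwrite("pics/d7.png",cv2.cvtColor(np.hstack([cv2.resize(x,None,fx=3,fy=3,interpolation=2) for x in(a,b)]),cv2.COLOR_RGB2BGR))
E
```

```text
top [  -7.8   52.   -68.3  111.9 -128.4  171.9] carousel deg mod60: [30.7 30.5 30.2 30.4 30.1 30.4]
scene [ 172.   112.1 -127.8   52.1  -67.9   -8.2] carousel deg mod60: [30.5 30.6 30.7 30.6 30.6 30.3]
13.6833 [0.4445 0.3322 0.2128] [ 0.5  0.5 -0.2]
bar top [291.7 261.1] [289 242   8  34 151]
bar scene [326.8 145.9] [317 135  21  24 139]
```

View pics/d7.png

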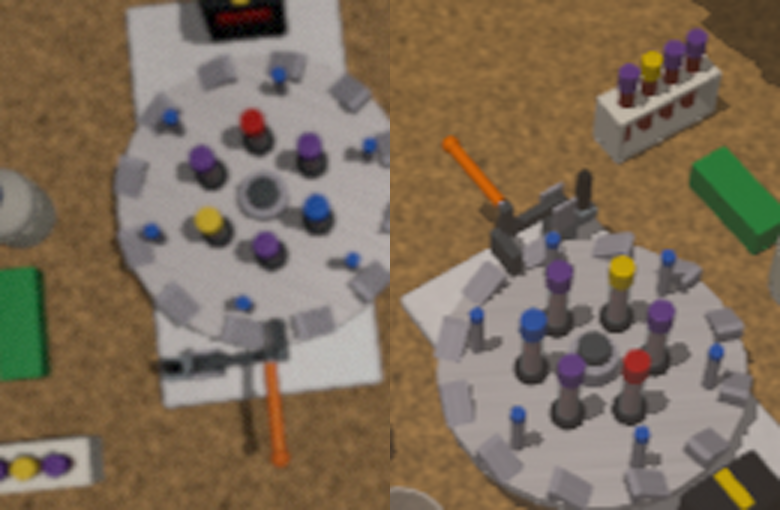

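The bar is back at exactly its starting pixels, (291.7,261.1) and (326.8,145.9). The pawl is therefore fully seated, the wheel is one notch back, and the hand is clear.

```bash
python3 -c "
from rig import r
print(r.sign_off())"
```

```text
the job is handed in; nothing more can be done
None
```

I handed the job in at about 14 s. The wheel is one notch back, measured at -29.6° (about -0.52 rad), the pawl is seated in the new notch, the hand is clear, and no bystander was touched; sign-off returned no verdict.

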